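Fit the spacer into the rail row and hold the row closed up

ROBOT

A 6-joint arm with a two-finger parallel gripper is mounted at the origin on a cart in front of the work surface, level with it; the furniture and walls round the work are solid. World frame = base frame: x ahead of the robot, y to its left, z up, the work surface at z = 0. Lengths are in m, angles in degrees, forces in N, time in s.
With the tool pointing down it reaches from about 0.375 to 0.9 m from the base axis. Payload 3.1 kg.
Tool frame: the origin (TCP) lies at the very end of the fingers, on their centre line; the grasp point (between the pads) lies 19 mm behind it; z points along the fingers, y is the line along which they close (so a half turn about z gives the same grasp; the last joint's range is limited). The gripper opens to 87 mm and grips with 3 to 60 N. Pads are 19 mm wide; open, the fingers measure 117 mm over their backs; the gripper's body (75 mm by 190 mm) begins 51 mm behind the grasp point.
Start: joints at [-84.998, 30.224, 82.088, -0, 67.689, -10.227], TCP at [0.164, -0.603, 0.223] pointing down, gripper open.
Joint ranges: [-176.69, 176.69], [-43.24, 126.21], [12.49, 139.97], [-82, 262], [0, 151.66], [-163.58, 163.58]. Speed limits (degrees/s): [159.86, 159.86, 180, 180, 180, 180].

INTERFACE

Orientations are given as a 3x3 rotation matrix whose columns are the frame's x, y, z axes.
In Python, from rig import * gives the robot as it stands.
- The arm moves only by the tool jog_arm, never from a script. Its arguments are lists of equal length, an entry for each row: "delta_pos": the shift along the world's x, y, z in cm, a list of three; "turn": the turn about the world's z in degrees; "grip": the closure, from 0 (fully open) to 1 (shut). In form: {"delta_pos": [[x, y, z], ...], "turn": [turn, ...], "grip": [grip, ...]}. A call has 1 to 12 rows; each row is the pose to reach, as a shift and turn from the pose commanded when the call began; what a row does not reach only later rows make up. A row lasts 1/8 s, in which the tool goes at most 62.5 mm and 10.7 degrees, less where a joint would pass 70% of its speed; a pose out of reach is approached as far as the arm can. A call with a gripper value outside its range is refused whole. The fingers move at their own pace and stop on an object; the grip force is fixed at half the most. Time passes only in rows, so rows that repeat a pose let the fingers close. It gives the time, the measured TCP pose, the force, the opening and the grip force at its end, in the units of the state.
- read_state(): the state, without advancing time (a new reading comes with each control period).
- capture(name): name is "scene" or "top"; returns a dict with "color" (384x512x3 uint8, blue, green, red), "fovy" (degrees; the focal length in pixels is half the picture's height over the tangent of half this angle, whatever the lens; pixels are square), "cx", "cy" (the principal point, pixels), "camera_from_world" (4x4, takes a point from world to camera coordinates). Camera axes: x right, y up, looking along -z (the intrinsics and any distortion apply to the point x, -y, -z); pixel columns grow to the right and rows downward; lengths in m; the calibration is good to about 2 mm. A picture is of the moment at which its call begins. There is no depth.
- hand_in(): hands the job in; it is judged then, once.
The state is a dict: "time_s": time; "joint_positions": joint angles; "qvel": joint speeds; "tau": joint torques, N m; "position": TCP position; "tcp_rot": TCP orientation; "force": force on the tool from outside, world axes, zero at the start; "moment": the same for the moment, N m; "opening": opening from 0.0 (shut) to 1.0 (fully open); "grasp_force": force on a finger pad.
Only numpy, scipy, OpenCV 4.12 (cv2) and the standard library are available. Lean on these libraries where they do the work, as an engineer would, in place of code of your own. Each camera call takes 0.05 s, during which the arm holds its last target. There are 200 camera calls.

TASK

A row of modules is being made up on the rail of the mounting plate: lower the orange spacer upright into a gap between two modules that is already wide enough for it, until its legs straddle the rail and it is fully seated, without forcing it or shoving the modules aside to make room, and let go of it. Then push the power supply along the rail towards the grey end stop until the whole row has closed up tight with the spacer in it, and finish while still holding the row firmly pressed together (about 10 N), ready for the end bracket. Leave the multimeter and the screw tray where they are.

Things in the scene. Friction and masses are not known exactly. Their poses are not given: they have to be found in the camera images.
- mounting_plate: aluminium plate 130 x 290 mm, fixed on the desk, with a steel rail 35 mm wide along its y axis (x = 0). Origin at the centre of its underside, on the desk; z up; +y points along the rail to the end stop. Plate top 8 mm, rail top 15.5 mm above the desk; rail from y = -135 to 135 mm. Row from +y to -y: end stop, contactor, breaker, power supply
- end_stop (a point): grey end stop bracket fixed on the rail, 9.5 mm wide along the rail; this point is in the middle of its foot at the height of the rail top, at y = 126.8 mm on the plate
- contactor_side (a point): centre of the free side face (-y face) of the grey contactor, 45.5 mm above the desk, at y = 68 mm on the plate. The contactor is fixed against the end stop, 54 mm wide along the rail, 84 mm deep, top 60.5 mm above the desk; the breaker slides up to this face
- breaker_slide (a joint): position of the breaker along the rail = width of the gap between contactor and breaker, in m; 0 when they touch, grows away from the end stop; 2 N of friction
- supply_slide (a joint): position of the power supply along the rail, in m: the gap between breaker and power supply is this value minus breaker_slide; 0 when the row is closed up without a spacer, 0.018 when it is closed up with the spacer; grows away from the end stop; 2 N of friction
- breaker: white two-pole breaker with a blue toggle, 36 mm wide along the rail, 84 mm deep, 46 mm wide front; top 60.5 mm above the desk (toggle 64.5 mm). Held on the rail, slides along it. Origin in the middle of its width, at the height of the rail top; axes as the mounting plate's
- power_supply: power supply, black with a grey front, 54 mm wide along the rail, 84 mm deep, 46 mm wide front; top 60.5 mm above the desk; at the free end of the row. Held on the rail, slides along it. Origin in the middle of its width, at the height of the rail top; axes as the mounting plate's
- push_face (a point): centre of the power supply's free side face (its -y face, away from the end stop), 45.5 mm above the desk; push here along the plate's +y
- breaker_top (a point): centre of the breaker's front (top), 60.5 mm above the desk
- spacer: loose orange spacer standing on the desk, about 60 g: 50 mm (x) by 18 mm thick (y) by 90 mm high. Two legs 6 mm long with rounded ends, 38 mm apart inside, straddle the rail when its thickness lies along the rail. Above 48 mm it is a grip tab 40 mm wide, 18 mm thick. Origin at the centre of its underside; seated, this is 9.5 mm above the desk and the tab stands 39 mm above the modules
- multimeter: yellow and black multimeter lying on the left of the desk, 137 x 70 x 39 mm, origin at the centre of its underside; leave alone
- screw_tray: small round tray of screws behind the plate, 77 mm across, 16 mm high, origin at the centre of its underside; leave alone
Things that resemble listed ones, but are neither listed nor needed, are in the scene too. There is more than one size of the spacer; the job needs the largest.

How it is judged (in metres and radians):
On the way:
1. the spacer is seated on the rail between two modules and let go, the row still open (z of spacer in the frame of mounting_plate below 0.0125 m and x of spacer in the frame of mounting_plate between -0.004 and 0.004 m and y of spacer in the frame of mounting_plate below 0.062 m and y of spacer in the frame of power_supply above 0.03 m and angle between spacer's own z axis and vertical below 0.1 rad and contact force between spacer and the fingers below 0.1 N), for 0.2 s.
At the end, for the whole second after the job is handed in: The spacer stands upright and square (0.06 rad) on the rail between two modules, seated within 3 mm, centred within 4 mm; the row is closed up with at most 1.5 mm of play in all; the spacer is squeezed against the breaker with over 2 N and the fingers still push the power supply with over 5 N (z of spacer in the frame of mounting_plate between 0.007 and 0.0125 m and x of spacer in the frame of mounting_plate between -0.004 and 0.004 m and y of spacer in the frame of mounting_plate below 0.062 m and y of spacer in the frame of power_supply above 0.03 m and angle between spacer's own z axis and vertical below 0.06 rad and angle between the y axis of spacer and the y axis of mounting_plate, either way round below 0.06 rad and value of joint supply_slide between 0.015 and 0.0195 m and contact force between spacer and breaker above 2 N and contact force between the fingers and power_supply above 5 N); the arm keeps its last pose, push and grip.
It fails at once if a module was shoved aside by more than 10 mm before the spacer was seated (z of spacer in the frame of mounting_plate above 0.0155 m and distance of any of breaker_top, push_face from where it was at the start of the episode above 0.01 m).
It fails at once if the spacer was rammed or squeezed against the row or rail with more than 80 N (contact force between spacer and mounting_plate above 80 N).
It fails at once if the multimeter or the screw tray was pushed away by more than 20 mm (distance of any of multimeter, screw_tray from where it was at the start of the episode above 0.02 m).
It also fails if it takes over 50 s, if anything falls off the work surface, if the arm or the gripper's body presses on something with over 40 N, if the wrist force passes 120 N, or if a joint passes its speed limit or range.

## Working session

There is one attempt and no reset: what is moved stays moved. The work goes in short steps, Python scripts to look and compute and a tool call to move; the robot and the scene stay as the last step left them, time stands still between calls to the robot, and variables do not carry over. Pictures are saved under pics/ and viewed, at most 10 in all, crops included, and the job is handed in when it is done.

Besides the shell and the picture viewer there is one more tool, called after "Call:" as a command line: name --pt "numbers of a row" for each row, then --argument value for the rest. jog_arm: Moves the arm, as the interface text tells. Its arguments: {"type":"object","properties":{"delta_pos":{"type":"array"},"turn":{"type":"array"},"grip":{"type":"array"}},"required":["delta_pos","turn","grip"]}

```bash
mkdir -p pics; cat > h.py <<'E'
from rig import *
import numpy as np, cv2
def snap(n,f):
    c=capture(n); cv2.imwrite(f'pics/{f}.png',c['color']); np.save(f'pics/{f}.npy',c,allow_pickle=True); return c
def load(f): return np.load(f'pics/{f}.npy',allow_pickle=True).item()
def K(c):
    f=c['color'].shape[0]/2/np.tan(np.radians(c['fovy'])/2); return f
def ray(c,u,v,z):
    f=K(c); M=c['camera_from_world']; d=np.array([(u-c['cx'])/f,-(v-c['cy'])/f,-1.])
    R=M[:3,:3]; o=-R.T@M[:3,3]; d=R.T@d; return o+d*(z-o[2])/d[2]
def proj(c,p):
    f=K(c); q=c['camera_from_world']@np.append(p,1); return np.array([c['cx']+f*q[0]/-q[2], c['cy']-f*q[1]/-q[2]])
E
python3 - <<'E'
from h import *
for n in("scene","top"):
    c=snap(n,n+'0'); print({k:v for k,v in c.items() if k!='color'})
E
```

```text
{'fovy': 42.7717524672573, 'cx': 248.81048714343677, 'cy': 198.79061150905042, 'camera_from_world': array([[ 0.90535862, -0.42453406, -0.0098282 , -0.48364461],
       [ 0.20224977,  0.41073478,  0.88903991, -0.20349752],
       [-0.37339094, -0.80688771,  0.45772419, -1.27051987],
       [ 0.        ,  0.        ,  0.        ,  1.        ]])}
{'fovy': 53.66814746445518, 'cx': 254.65043667743268, 'cy': 199.96210337329077, 'camera_from_world': array([[ 0.01353378, -0.99961198,  0.02434598,  0.01801992],
       [ 0.9959909 ,  0.01562995,  0.08807858, -0.5576403 ],
       [-0.08842493,  0.02305633,  0.99581597, -1.38766468],
       [ 0.        ,  0.        ,  0.        ,  1.        ]])}
```

View pics/scene0.png

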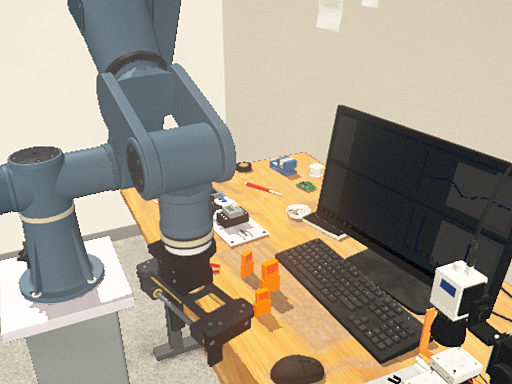

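View pics/top0.png

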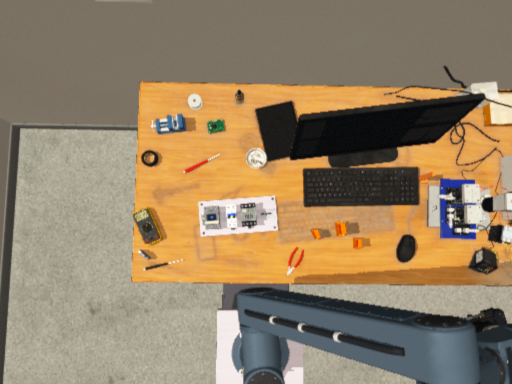

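The scene view shows three orange spacers beside the gripper, at about (247,264), (270,274) and (262,302). In the top view the plate is at about (238,216), the spacers at about (318,233), (343,229) and (359,243), the multimeter at (147,226) and the tray at (256,158). I'll zoom in on the plate and spacers next.

```bash
python3 - <<'E'
from h import *
c=load('top0'); s=load('scene0')
a=cv2.resize(c['color'][185:265,190:380],None,fx=4.2,fy=4.2,interpolation=cv2.INTER_CUBIC)
b=cv2.resize(s['color'][180:330,190:310],(208,260),interpolation=cv2.INTER_CUBIC)
cv2.imwrite('pics/zoom0.png',np.vstack([a,np.hstack([b,np.zeros((260,a.shape[1]-208,3),np.uint8)])]))
for n,i in(('top',c),('scene',s)):
    h=cv2.cvtColor(i['color'],cv2.COLOR_BGR2HSV)
    m=cv2.inRange(h,(5,215,150),(17,255,255))
    k,l,st,ce=cv2.connectedComponentsWithStats(m)
    for j in range(1,k):
        if st[j,4]>25: print(n,st[j],ce[j].round(1))
# plate outline in top
h=cv2.cvtColor(c['color'],cv2.COLOR_BGR2HSV)
m=cv2.inRange(h,(0,0,130),(180,60,255)); m[:185]=0;m[250:]=0;m[:,:190]=0;m[:,290:]=0
m=cv2.morphologyEx(m,cv2.MORPH_CLOSE,np.ones((9,9)))
ct=max(cv2.findContours(m,0,2)[0],key=cv2.contourArea); r=cv2.minAreaRect(ct); print(r)
for p in cv2.boxPoints(r): print(p,ray(c,*p,.008).round(4))
print(read_state())
E
```

```text
top [484 105   7  21 107] [486.7 115.3]
top [335 222  12  14 124] [340.3 228.3]
top [311 229   9  10  58] [315.4 233.3]
top [353 238   9  11  89] [356.9 243. ]
scene [241 255  12  23 155] [245.8 267.2]
scene [254 262  26  55 702] [266.3 289.3]
((237.71630859375, 215.62570190429688), (34.96940612792969, 77.78714752197266), 85.46223449707031)
[197.56134 201.27292] [0.5505 0.2398 0.008 ]
[275.10464 195.11868] [ 0.5783 -0.0512  0.008 ]
[277.87128 229.97849] [ 0.4473 -0.0627  0.008 ]
[200.32797 236.13272] [0.4206 0.226  0.008 ]
{'time_s': 0.1, 'joint_positions': array([-8.50002447e+01,  3.02739421e+01,  8.21494660e+01,  8.35126587e-04,
        6.76892275e+01, -1.02273656e+01]), 'qvel': array([ 0.06673071, -0.16494915, -0.19564768, -0.02316986, -0.05239839,
        0.0297182 ]), 'tau': array([-1.58983285e-04, -4.40985882e+01, -1.77151269e+01,  6.35245023e-02,
        5.33403398e-02, -4.46572426e-05]), 'position': array([ 0.16412687, -0.60237938,  0.22166391]), 'tcp_rot': array([[ 9.64893765e-01,  2.62640435e-01, -1.57894398e-04],
       [ 2.62640232e-01, -9.64891843e-01,  1.95955537e-03],
       [ 3.62307457e-04, -1.93223218e-03, -9.99998068e-01]]), 'force': array([-0.56770837, -0.42716218,  0.39992128]), 'moment': array([ 0.0494561 , -0.04226811,  0.03953621]), 'grasp_force': 0.0, 'opening': 0.9986421964180824}
```

View pics/zoom0.png

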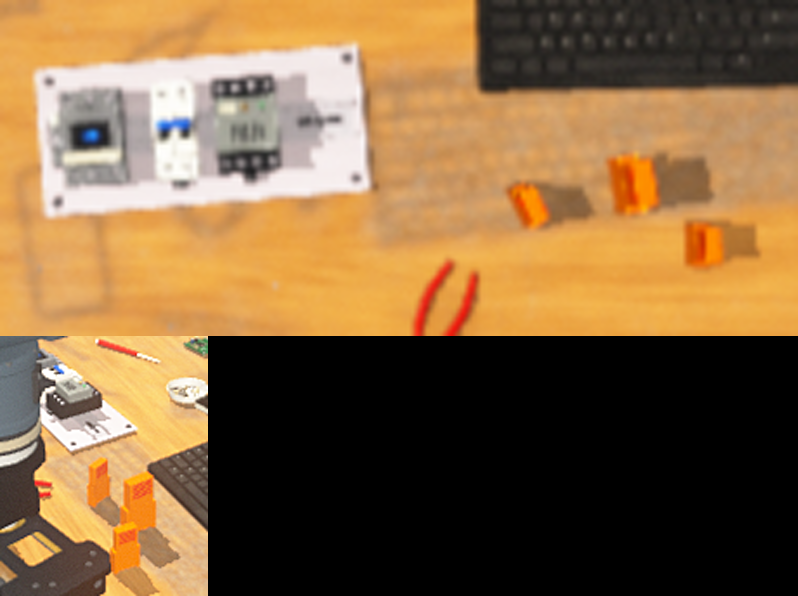

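The contactor is at the left, so the plate's +y runs along world +y. The row is contactor, breaker, power supply from left to right, and both gaps are similar. The largest spacer is at about (341,228) in the top view, with its long side roughly along world x.

```bash
python3 - <<'E'
from h import *
c=load('top0'); s=load('scene0')
M=c['camera_from_world']; print('cam',-M[:3,:3].T@M[:3,3])
# model-free check: predicted corners of candidate box
a=cv2.resize(c['color'][214:244,326:366],None,fx=10,fy=10,interpolation=cv2.INTER_CUBIC)
b=cv2.resize(s['color'][250:300,250:290],(320,400),interpolation=cv2.INTER_CUBIC)
r=cv2.resize(c['color'][200:232,200:264],None,fx=11,fy=11,interpolation=cv2.INTER_CUBIC)[:230,:]
im=np.zeros((600,800,3),np.uint8); im[:300,:400]=a; im[:400,480:]=b[:, :320]; im[370:600,:480]=0
r2=cv2.resize(c['color'][198:236,200:264],(480,285),interpolation=cv2.INTER_CUBIC); im[315:600,:480]=r2
cv2.imwrite('pics/zoom1.png',im)
for zz in(0,.09):print(zz,[ray(c,*p,zz).round(4) for p in((335,222),(346,222),(335,236),(346,236))])
E
```

```text
cam [0.43245664 0.05872328 1.4305361 ]
0 [array([ 0.4805, -0.2797,  0.    ]), array([ 0.4811, -0.3216,  0.    ]), array([ 0.4278, -0.2794,  0.    ]), array([ 0.4283, -0.3212,  0.    ])]
0.09 [array([ 0.4775, -0.2584,  0.09  ]), array([ 0.4781, -0.2977,  0.09  ]), array([ 0.4281, -0.2582,  0.09  ]), array([ 0.4286, -0.2973,  0.09  ])]
```

View pics/zoom1.png

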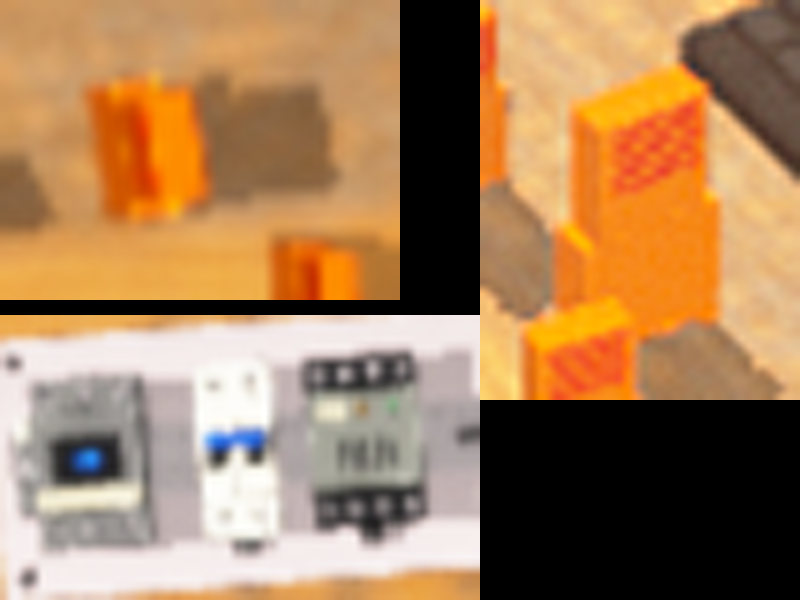

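The spacer is at about (0.4545, -0.290) with a yaw of about 10°. I'll centre it first across its width, then regrip it across its thickness.

Call:
jog_arm --pt "29.0 31.2 0" --pt "29.0 31.2 0" --pt "29.0 31.2 0" --pt "29.0 31.2 0" --pt "29.0 31.2 0" --pt "29.0 31.2 0" --pt "29.0 31.2 -6" --pt "29.0 31.2 -6" --pt "29.0 31.2 -6" --pt "29.0 31.2 -6" --pt "29.0 31.2 -6" --pt "29.0 31.2 -6" --turn '[85,85,85,85,85,85,85,85,85,85,85,85]' --grip '[0,0,0,0,0,0,0,0,0,0,0,0]'

```text
time_s: 1.6
position: [0.4541, -0.292, 0.1633]
tcp_rot: [[-0.176, 0.984, 0.001], [0.984, 0.176, -0.001], [-0.001, 0.001, -1.0]]
force: [0.6, -0.1, -0.0]
opening: 1.004
grasp_force: 0.0
```

```bash
python3 - <<'E'
from h import *
c=snap('scene','s1'); t=snap('top','t1')
im=np.zeros((600,800,3),np.uint8)
im[:300,:400]=cv2.resize(c['color'][240:315,210:310],(400,300),interpolation=cv2.INTER_CUBIC)
im[300:,:800]=cv2.resize(c['color'][180:250,190:283],(800,600),interpolation=cv2.INTER_CUBIC)[:300] if 0 else cv2.resize(c['color'][180:246,180:356],(800,300),interpolation=cv2.INTER_CUBIC)
im[:300,400:]=cv2.resize(t['color'][196:244,196:260],(400,300),interpolation=cv2.INTER_CUBIC)
cv2.imwrite('pics/z2.png',im); print(read_state()['position'])
# predicted spacer tab corners in scene
P=np.array([.4545,-.290]);a=np.radians(10);R=np.array([[np.cos(a),-np.sin(a)],[np.sin(a),np.cos(a)]])
for x,y,z in((20,9,90),(20,-9,90),(-20,-9,90),(-20,9,90),(25,-9,0),(-25,-9,0)):
    q=proj(c,np.append(P+R@np.array([x,y])/1000,z/1000)); print(x,y,z,q.round(1),((q-[210,240])*4).round())
E
```

```text
[ 0.4540515  -0.29160984  0.16302484]
20 9 90 [274.2 257.7] [257.  71.]
20 -9 90 [278.9 261.1] [275.  85.]
-20 -9 90 [265.4 266.9] [222. 107.]
-20 9 90 [260.9 263.3] [203.  93.]
25 -9 0 [279.8 290.7] [279. 203.]
-25 -9 0 [263.6 298.2] [214. 233.]
```

View pics/z2.png

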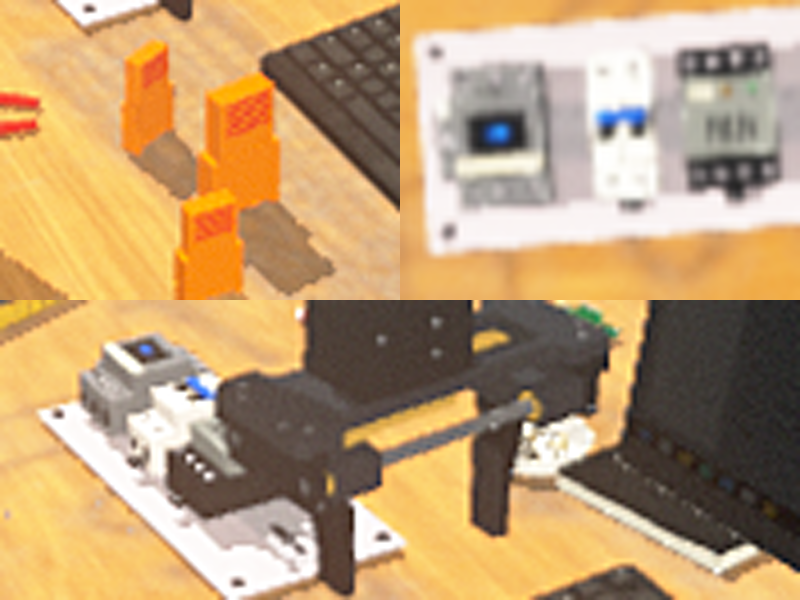

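The predicted spacer corners match the scene view within about a pixel (for example, tab corner at (274,258)). Descend and close across the width.

Call:
jog_arm --pt "0 0 -5" --pt "0 0 -10.2" --pt "0 0 -10.2" --pt "0 0 -10.2" --pt "0 0 -10.2" --pt "0 0 -10.2" --pt "0 0 -10.2" --pt "0 0 -10.2" --pt "0 0 -10.2" --pt "0 0 -10.2" --pt "0 0 -10.2" --pt "0 0 -10.2" --turn '[0,0,0,0,0,0,0,0,0,0,0,0]' --grip '[0,0,0,0,0.4,0.4,0.6,0.6,0.6,0.6,0.6,0.6]'

```text
time_s: 3.2
position: [0.4542, -0.291, 0.0605]
tcp_rot: [[-0.178, 0.984, -0.0], [0.984, 0.178, 0.0], [0.0, -0.0, -1.0]]
force: [0.3, 0.8, 0.6]
opening: 0.459
grasp_force: 30.0
```

Call:
jog_arm --pt "0 0 0" --pt "0 0 0" --pt "0 0 0" --pt "0 0 0" --pt "0 0 5" --pt "0 0 5" --pt "0 0 5" --pt "0 0 5" --pt "0 0 5" --pt "0 0 5" --pt "0 0 5" --pt "0 0 5" --turn '[0,0,0,0,0,-90,-90,-90,-90,-90,-90,-90]' --grip '[0,0,0,0,0,0,0,0,0,0,0,0]'

```text
time_s: 4.7
position: [0.4541, -0.291, 0.1105]
tcp_rot: [[0.909, 0.417, -0.0], [0.417, -0.909, 0.0], [-0.0, -0.0, -1.0]]
force: [-0.3, 0.2, 0.1]
opening: 1.002
grasp_force: 0.0
```

Call:
jog_arm --pt "0 0 0" --pt "0 0 0" --pt "0 0 0" --pt "0 0 0" --pt "0 0 -4.9" --pt "0 0 -4.9" --pt "0 0 -4.9" --pt "0 0 -4.9" --pt "0 0 -4.9" --pt "0 0 -4.9" --pt "0 0 -4.9" --pt "0 0 -4.9" --turn '[-15,-15,-15,-15,-15,-15,-15,-15,-15,-15,-15,-15]' --grip '[0,0,0,0,0,0,0.7,0.7,0.9,0.9,0.9,0.9]'

```text
time_s: 6.2
position: [0.4542, -0.291, 0.0616]
tcp_rot: [[0.985, 0.174, 0.0], [0.174, -0.985, -0.0], [0.0, 0.0, -1.0]]
force: [-0.1, -0.2, -0.1]
opening: 0.404
grasp_force: 0.0
```

Call:
jog_arm --pt "0 0 0" --pt "0 0 0" --pt "0 0 0" --pt "0 0 0" --pt "0 0 0" --pt "0 0 5" --pt "0 0 10" --pt "0 0 14" --pt "0 0 14" --pt "0 0 14" --turn '[0,0,0,0,0,0,0,0,0,0]' --grip '[0.9,0.9,0.9,0.9,0.9,0.9,0.9,0.9,0.9,0.9]'

```text
time_s: 7.45
position: [0.4536, -0.2904, 0.2009]
tcp_rot: [[0.985, 0.174, -0.001], [0.174, -0.985, 0.001], [-0.001, -0.001, -1.0]]
force: [0.2, 0.0, -0.6]
opening: 0.203
grasp_force: 30.0
```

The grip spans 17.7 mm, so this is the 18 mm spacer, now held and centred. Next I'll measure the row with sub-pixel edges in a plate-aligned rectified view.

```bash
cat >> h.py <<'E'
A=np.radians(5.45); C0=np.array([.4992,.088])
def rect(c,z,C=C0,a=A,px=0.0005,w=0.10,l=0.17,img=None):
    # plate-aligned view at height z: rows = plate x from +w to -w, cols = plate y from +l to -l
    X=np.arange(w,-w,-px);Y=np.arange(l,-l,-px); xx,yy=np.meshgrid(X,Y,indexing='ij')
    wx=C[0]+xx*np.cos(a)-yy*np.sin(a); wy=C[1]+xx*np.sin(a)+yy*np.cos(a)
    P=np.stack([wx,wy,np.full_like(wx,z),np.ones_like(wx)],-1)@c['camera_from_world'].T
    f=K(c); u=(c['cx']+f*P[...,0]/-P[...,2]).astype(np.float32); v=(c['cy']-f*P[...,1]/-P[...,2]).astype(np.float32)
    return cv2.remap(c['color'] if img is None else img,u,v,cv2.INTER_CUBIC),X,Y
def cross(p,x,i0,i1):
    # steepest sub-sample edge between positions i0>i1
    g=np.abs(np.gradient(cv2.GaussianBlur(p.reshape(1,-1).astype(np.float32),(0,0),2)[0])); k=np.where((x<i0)&(x>i1))[0]
    w=g[k]; j=k[w.argmax()]; s=slice(max(j-5,0),j+6); return round(float((x[s]*g[s]).sum()/g[s].sum())*1000,1)
E
python3 - <<'E'
from h import *
c=load('t1')
R,X,Y=rect(c,.008); b=R[...,0].astype(float) # blue separates wood from plate
print('plate x edges at y:')
for y in(-.12,-.1,-.08,0,.1,.13):
    p=b[:,np.abs(Y-y)<.006].mean(1); print(y,cross(p,X,.085,.05),cross(p,X,-.05,-.085))
print('plate y edges at x:')
for x in(-.05,-.03,.03,.05):
    p=b[np.abs(X-x)<.005].mean(0); print(x,cross(p,Y,.165,.13),cross(p,Y,-.13,-.165))
R,X,Y=rect(c,.0605)
cv2.imwrite('pics/rect1.png',np.vstack([cv2.resize(R,(800,470))]))
s=[]
for x in(-.018,-.012,.012,.018):
    p=R[np.abs(X-x)<.003].mean(0).mean(1); print(x,p[(Y>-.08)&(Y<.09)][::4].astype(int).tolist())
E
```

```text
plate x edges at y:
-0.12 66.0 -65.6
-0.1 67.0 -65.9
-0.08 65.5 -66.0
0 66.5 -66.1
0.1 65.9 -66.1
0.13 67.0 -66.1
plate y edges at x:
-0.05 146.5 -144.6
-0.03 145.9 -144.0
0.03 145.5 -145.0
0.05 146.1 -144.0
-0.018 [238, 238, 238, 238, 239, 240, 240, 239, 231, 212, 160, 124, 145, 174, 183, 188, 187, 188, 189, 188, 188, 186, 187, 188, 212, 243, 254, 253, 253, 253, 253, 250, 244, 244, 249, 251, 251, 252, 252, 252, 250, 248, 233, 213, 195, 189, 185, 186, 186, 183, 178, 173, 171, 169, 168, 168, 167, 161, 157, 161, 162, 156, 151, 150, 155, 162, 161, 160, 167, 173, 171, 176, 184, 189, 187, 183, 173, 155, 150, 168, 182, 185, 187, 187, 187]
-0.012 [140, 149, 159, 162, 162, 167, 176, 184, 193, 194, 156, 116, 131, 165, 175, 179, 179, 180, 179, 179, 179, 177, 180, 187, 208, 233, 243, 234, 231, 235, 242, 248, 247, 246, 248, 248, 246, 242, 240, 243, 245, 241, 224, 203, 184, 179, 177, 178, 178, 178, 177, 176, 175, 175, 175, 175, 172, 154, 138, 146, 153, 138, 123, 118, 128, 147, 143, 129, 139, 148, 134, 133, 156, 175, 178, 181, 178, 162, 151, 161, 174, 178, 181, 180, 180]
0.012 [100, 103, 107, 110, 109, 120, 141, 158, 160, 148, 131, 119, 124, 147, 171, 178, 182, 184, 185, 184, 181, 180, 184, 202, 232, 252, 251, 248, 244, 242, 243, 249, 248, 237, 230, 233, 236, 238, 239, 240, 247, 242, 215, 188, 178, 174, 180, 181, 179, 175, 172, 170, 179, 196, 212, 217, 222, 223, 227, 223, 207, 185, 171, 158, 150, 152, 164, 171, 172, 172, 167, 158, 156, 166, 174, 176, 177, 175, 178, 180, 178, 176, 175, 176, 178]
0.018 [155, 156, 157, 159, 160, 162, 163, 164, 169, 157, 131, 121, 133, 158, 183, 192, 194, 194, 195, 195, 194, 194, 198, 210, 233, 252, 254, 253, 253, 252, 252, 252, 253, 252, 252, 253, 253, 253, 252, 253, 254, 254, 236, 214, 200, 192, 195, 196, 196, 189, 181, 171, 171, 188, 207, 211, 213, 212, 212, 210, 196, 178, 169, 161, 149, 146, 154, 160, 162, 161, 158, 157, 160, 164, 170, 177, 180, 175, 178, 186, 190, 192, 192, 192, 192]
```

View pics/rect1.png

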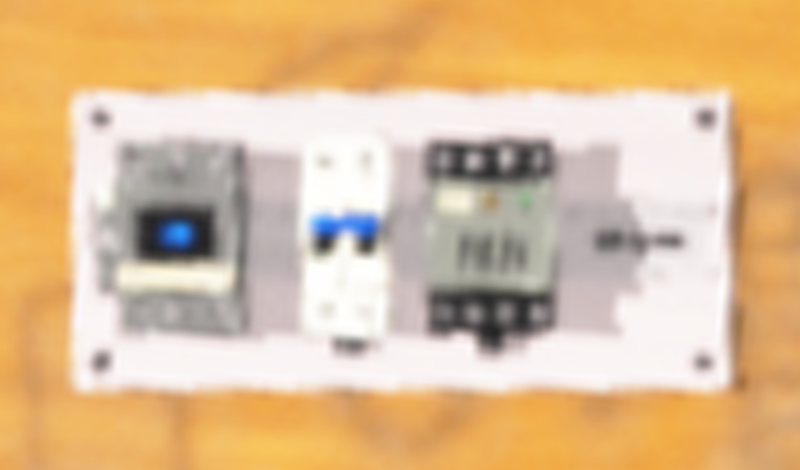

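The rectified view shows the gap between contactor and breaker as about 245–302 px (roughly 27 mm wide). The breaker–supply gap, 388–428 px, is about 16.5 mm, which is too narrow. The spacer goes between contactor and breaker, at about (0.494, 0.1427). I'll move above it.

Call:
jog_arm --pt "4 43.4 0" --pt "4 43.4 0" --pt "4 43.4 0" --pt "4 43.4 0" --pt "4 43.4 0" --pt "4 43.4 0" --pt "4 43.4 0" --pt "4 43.4 0" --pt "4 43.4 0" --pt "4 43.4 -5" --pt "4 43.4 -5" --pt "4 43.4 -5" --turn '[-4.5,-4.5,-4.5,-4.5,-4.5,-4.5,-4.5,-4.5,-4.5,-4.5,-4.5,-4.5]' --grip '[0.9,0.9,0.9,0.9,0.9,0.9,0.9,0.9,0.9,0.9,0.9,0.9]'

```text
time_s: 8.95
position: [0.4946, 0.1417, 0.152]
tcp_rot: [[0.996, 0.094, -0.0], [0.094, -0.996, -0.0], [-0.0, 0.0, -1.0]]
force: [0.7, -0.4, -0.1]
opening: 0.203
grasp_force: 30.0
```

```bash
python3 - <<'E'
from h import *
c=snap('scene','s2'); st=read_state(); p=st['position']; print(p,st['tcp_rot'][:,1],st['force'])
x0,y0,w,h=195,150,90,90
im=cv2.resize(c['color'][y0:y0+h,x0:x0+w],(600,600),interpolation=cv2.INTER_CUBIC)
a=np.radians(5.45);R=np.array([[np.cos(a),-np.sin(a)],[np.sin(a),np.cos(a)]])
b=p[2]-.0616
for q in((25,-9,0),(-25,-9,0),(20,-9,60),(-20,-9,60),(25,-9,48),(-25,-9,48)):
    u=proj(c,np.append(p[:2]+R@np.array(q[:2])/1000,b+q[2]/1000)); print('spacer',q,u.round(1)); cv2.circle(im,tuple(((u-[x0,y0])*600/90).astype(int).tolist()),3,(0,255,0),-1)
C=np.array([.4991,.0888])
for q in((65,-145,8),(-65,-145,8),(17.5,-135,15.5),(-17.5,-135,15.5),(23,60-1,60.5),(-23,59,60.5),(23,4.3,60.5),(-23,4.3,60.5),(42,-65,20),(-65,145,8)):
    u=proj(c,np.append(C+R@np.array(q[:2])/1000,q[2]/1000)); print('plate',q,u.round(1)); cv2.circle(im,tuple(((u-[x0,y0])*600/90).astype(int).tolist()),3,(255,0,255),-1)
cv2.imwrite('pics/z3.png',im)
E
```

```text
[0.49522665 0.14202375 0.15262291] [ 9.45899657e-02 -9.95516310e-01  1.24012303e-04] [ 0.07864156  0.45739412 -0.44614537]
spacer (25, -9, 0) [226.3 186.5]
spacer (-25, -9, 0) [212.  190.2]
spacer (20, -9, 60) [224.3 169.2]
spacer (-20, -9, 60) [212.6 172.1]
spacer (25, -9, 48) [225.8 172.5]
spacer (-25, -9, 48) [211.3 176. ]
plate (65, -145, 8) [269.3 232.7]
plate (-65, -145, 8) [230.5 245.2]
plate (17.5, -135, 15.5) [253.7 233.4]
plate (-17.5, -135, 15.5) [243.2 236.7]
plate (23, 59, 60.5) [223.5 193.7]
plate (-23, 59, 60.5) [210.5 197.1]
plate (23, 4.3, 60.5) [231.8 200.4]
plate (-23, 4.3, 60.5) [218.6 204.1]
plate (42, -65, 20) [248.7 219.7]
plate (-65, 145, 8) [188.  204.3]
```

View pics/z3.png

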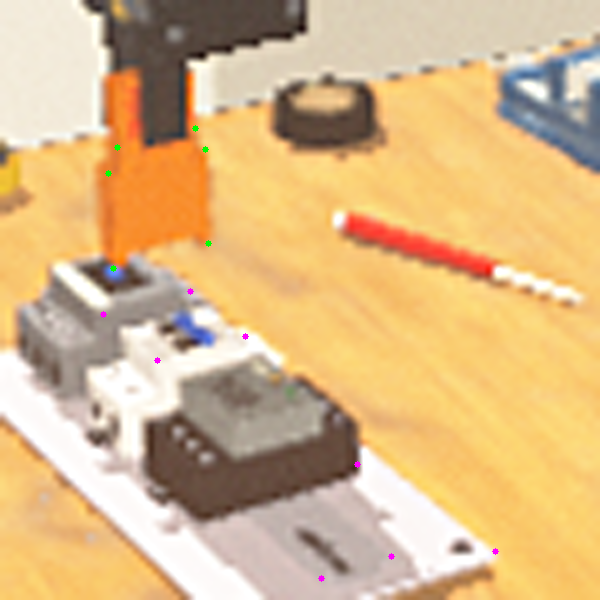

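The scene view agrees with the predictions: the near-right plate corner is seen at about (497,557) and predicted at (495,551), and the spacer's bottom edge is within half a pixel. The spacer hangs above the contactor–breaker gap as planned, so I'll lower it part way.

Call:
jog_arm --pt "0 0 -1" --pt "0 0 -2" --pt "0 0 -2" --pt "0 0 -2" --pt "0 0 -2" --pt "0 0 -2" --turn '[0,0,0,0,0,0]' --grip '[0.9,0.9,0.9,0.9,0.9,0.9]'

```text
time_s: 9.75
position: [0.4944, 0.1431, 0.1317]
tcp_rot: [[0.995, 0.096, 0.0], [0.096, -0.995, 0.0], [0.0, 0.0, -1.0]]
force: [0.1, -0.3, -0.4]
opening: 0.203
grasp_force: 30.0
```

Call:
jog_arm --pt "-0.04 -0.04 -1" --pt "-0.04 -0.04 -2" --pt "-0.04 -0.04 -3" --pt "-0.04 -0.04 -4" --pt "-0.04 -0.04 -5" --pt "-0.04 -0.04 -5" --pt "-0.04 -0.04 -5" --pt "-0.04 -0.04 -5" --turn '[0,0,0,0,0,0,0,0]' --grip '[0.9,0.9,0.9,0.9,0.9,0.9,0.9,0.9]'

```text
time_s: 10.75
position: [0.4942, 0.1426, 0.0819]
tcp_rot: [[0.995, 0.096, 0.001], [0.096, -0.995, 0.0], [0.001, 0.0, -1.0]]
force: [0.1, 0.0, -1.6]
opening: 0.202
grasp_force: 30.0
```

Call:
jog_arm --pt "0 0 -0.3" --pt "0 0 -0.5" --pt "0 0 -0.6" --pt "0 0 -0.7" --pt "0 0 -0.7" --turn '[0,0,0,0,0]' --grip '[0.9,0.9,0.9,0.9,0.9]'

```text
time_s: 11.38
position: [0.4937, 0.1426, 0.0745]
tcp_rot: [[0.995, 0.096, -0.0], [0.096, -0.995, -0.0], [-0.0, -0.0, -1.0]]
force: [-0.0, 0.0, -1.0]
opening: 0.205
grasp_force: 30.0
```

Call:
jog_arm --pt "0 0 -0.1" --pt "0 0 -0.2" --pt "0 0 -0.3" --pt "0 0 -0.35" --pt "0 0 -0.35" --turn '[0,0,0,0,0]' --grip '[0.9,0.9,0.9,0.9,0.9]'

```text
time_s: 12.0
position: [0.4936, 0.1426, 0.0709]
tcp_rot: [[0.995, 0.096, -0.0], [0.096, -0.995, -0.0], [-0.0, -0.0, -1.0]]
force: [-0.1, -0.3, -0.6]
opening: 0.203
grasp_force: 30.0
```

Call:
jog_arm --pt "0 0 -0.05" --pt "0 0 -0.1" --pt "0 0 -0.15" --pt "0 0 -0.15" --turn '[0,0,0,0]' --grip '[0.9,0.9,0.9,0.9]'

```text
time_s: 12.5
position: [0.4937, 0.1426, 0.0705]
tcp_rot: [[0.995, 0.096, 0.0], [0.096, -0.995, -0.0], [0.0, 0.0, -1.0]]
force: [-1.5, -0.6, 6.8]
opening: 0.208
grasp_force: 30.0
```

There is 6.8 N at full depth, so the spacer is seated. Release and lift.

Call:
jog_arm --pt "0 0 0.1" --pt "0 0 0.1" --pt "0 0 0.1" --pt "0 0 0.1" --pt "0 0 0.1" --pt "0 0 3" --pt "0 0 8" --pt "0 0 12" --pt "0 0 12" --pt "0 0 12" --turn '[0,0,0,0,0,0,0,0,0,0]' --grip '[0,0,0,0,0,0,0,0,0,0]'

```text
time_s: 13.75
position: [0.493, 0.1425, 0.189]
tcp_rot: [[0.995, 0.096, -0.001], [0.096, -0.995, -0.0], [-0.001, -0.0, -1.0]]
force: [-0.6, 0.2, -0.6]
opening: 1.002
grasp_force: 0.0
```

```bash
python3 - <<'E'
from h import *
c=snap('scene','s4'); st=read_state(); print(st['position'],st['force'],st['opening'])
x0,y0=195,170
im=cv2.resize(c['color'][y0:y0+75,x0:x0+100],(800,600),interpolation=cv2.INTER_CUBIC)
A=np.radians(5.45);R=np.array([[np.cos(A),-np.sin(A)],[np.sin(A),np.cos(A)]])
for q in((20,-9,90),(-20,-9,90),(20,9,90),(25,-9,48)):
    u=proj(c,np.append(np.array([.4937,.1426])+R@np.array(q[:2])/1000,.0095+q[2]/1000)); cv2.circle(im,tuple(((u-[x0,y0])*8).astype(int).tolist()),3,(0,255,0),-1)
cv2.imwrite('pics/z4.png',im)
E
```

```text
[0.4926354  0.14246884 0.18837229] [-0.58953176 -0.02637351 -0.1439977 ] 1.0018324234601623
```

View pics/z4.png

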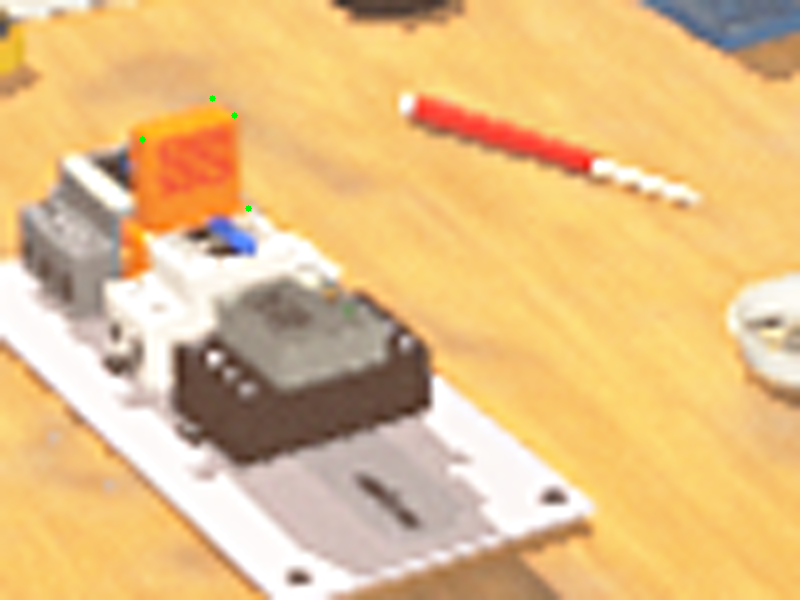

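The spacer stands seated and upright between contactor and breaker, with its tab at about (185,165) in the crop and no module moved. Next I'll turn the closed gripper and bring it to the free side of the supply.

Call:
jog_arm --pt "1.5 -15.3 0" --pt "1.5 -15.3 0" --pt "1.5 -15.3 0" --pt "1.5 -15.3 0" --pt "1.5 -15.3 0" --pt "1.5 -15.3 0" --pt "1.5 -15.3 0" --pt "1.5 -15.3 0" --pt "1.5 -15.3 0" --pt "1.5 -15.3 0" --pt "1.5 -15.3 0" --pt "1.5 -15.3 0" --turn '[90,90,90,90,90,90,90,90,90,90,90,90]' --grip '[1,1,1,1,1,1,1,1,1,1,1,1]'

```text
time_s: 15.3
position: [0.5086, -0.0104, 0.1891]
tcp_rot: [[-0.095, 0.995, -0.001], [0.995, 0.095, 0.0], [0.0, -0.001, -1.0]]
force: [1.3, 0.2, 0.5]
opening: 0.005
grasp_force: 0.0
```

Call:
jog_arm --pt "0 0 -5" --pt "0 0 -10" --pt "0 0 -14" --pt "0 0 -14.8" --pt "0 0 -14.8" --pt "0 0 -14.8" --pt "0 0 -14.8" --turn '[0,0,0,0,0,0,0]' --grip '[1,1,1,1,1,1,1]'

```text
time_s: 16.18
position: [0.5099, -0.0106, 0.043]
tcp_rot: [[-0.096, 0.995, 0.003], [0.995, 0.096, -0.001], [-0.001, 0.003, -1.0]]
force: [-0.4, -0.7, 0.3]
opening: 0.007
grasp_force: 0.0
```

Call:
jog_arm --pt "-0.1 1 0" --pt "-0.19 2 0" --pt "-0.21 2.2 0" --pt "-0.24 2.5 0" --pt "-0.27 2.8 0" --pt "-0.3 3.1 0" --pt "-0.32 3.4 0" --pt "-0.35 3.7 0" --pt "-0.38 4 0" --pt "-0.4 4.2 0" --pt "-0.42 4.4 0" --pt "-0.42 4.4 0" --turn '[0,0,0,0,0,0,0,0,0,0,0,0]' --grip '[1,1,1,1,1,1,1,1,1,1,1,1]'

```text
time_s: 17.68
position: [0.5046, 0.0337, 0.0415]
tcp_rot: [[-0.096, 0.995, 0.0], [0.995, 0.096, 0.0], [0.0, 0.0, -1.0]]
force: [-0.6, -4.4, 1.6]
opening: 0.004
grasp_force: 1.7
```

Call:
jog_arm --pt "-0.02 0.15 0" --pt "-0.03 0.3 0" --pt "-0.04 0.4 0" --pt "-0.04 0.4 0" --turn '[0,0,0,0]' --grip '[1,1,1,1]'

```text
time_s: 18.18
position: [0.5042, 0.0376, 0.0415]
tcp_rot: [[-0.096, 0.995, 0.0], [0.995, 0.096, 0.0], [0.0, 0.0, -1.0]]
force: [-0.8, -5.0, 1.5]
opening: 0.006
grasp_force: 2.1
```

Call:
jog_arm --pt "-0.01 0.1 0" --pt "-0.01 0.15 0" --pt "-0.01 0.15 0" --turn '[0,0,0]' --grip '[1,1,1]'

```text
time_s: 18.55
position: [0.5043, 0.0379, 0.0416]
tcp_rot: [[-0.098, 0.995, 0.0], [0.995, 0.098, -0.002], [-0.002, -0.0, -1.0]]
force: [-1.2, -10.0, 1.3]
opening: 0.006
grasp_force: 4.8
```

Call:
jog_arm --pt "0 0.04 0" --pt "0 0.04 0" --pt "0 0.04 0" --pt "0 0.04 0" --pt "0 0.04 0" --pt "0 0.04 0" --turn '[0,0,0,0,0,0]' --grip '[1,1,1,1,1,1]'

```text
time_s: 19.3
position: [0.5043, 0.0379, 0.0416]
tcp_rot: [[-0.098, 0.995, 0.0], [0.995, 0.098, -0.002], [-0.002, -0.0, -1.0]]
force: [-1.3, -11.7, 1.1]
opening: 0.009
grasp_force: 5.5
```

```bash
python3 - <<'E'
from h import *
c=snap('scene','s5'); t=snap('top','t5'); st=read_state(); print(st['position'],st['force'])
im=np.hstack([cv2.resize(c['color'][170:245,190:290],(400,300),interpolation=cv2.INTER_CUBIC),cv2.resize(t['color'][192:242,196:263],(400,300),interpolation=cv2.INTER_CUBIC)])
cv2.imwrite('pics/z5.png',im)
E
```

```text
[0.50426967 0.03795003 0.04158522] [ -1.99564953 -11.63857181   1.41461534]
```

View pics/z5.png

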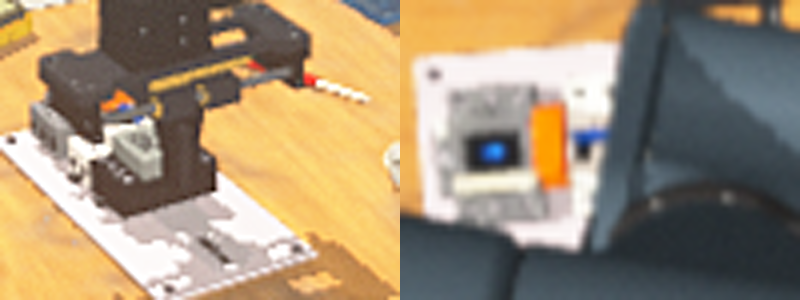

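The top view shows contactor, spacer (at about (548,145)) and breaker touching with no gap, and the spacer square. The push is steady at 11.7 N, so I'm handing in.

```bash
python3 -c "
from rig import *
print(hand_in())"
```

```text
the job is handed in; nothing more can be done
None
```

I seated the spacer between the contactor and the breaker and let it go. I then closed the row up tight and handed the job in with the gripper still pressing the power supply at about 11.7 N; the hand-in returned no verdict.

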